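# Refit the knurled locking collar on the desk viewer and hold it home

## Robot

A 6-joint arm with a two-finger parallel gripper is mounted at the origin on the work surface. World frame = base frame: x ahead of the robot, y to its left, z up, the work surface at z = 0. Lengths are in m, angles in rad, forces in N, time in s.
With the tool pointing down it reaches from about 0.3 to 0.75 m from the base axis. Payload 8.5 kg.
Tool frame: the origin (TCP) lies at the very end of the fingers, on their centre line; the grasp point (between the pads) lies behind it (ctrl.pinch_z is the z of the grasp point in the tool frame, in m); z points along the fingers, y is the line along which they close (so a half turn about z gives the same grasp; the last joint's range is limited). The gripper opens to 85 mm and grips with 20 to 120 N. Pads are 22 mm wide; open, the fingers measure 114 mm over their backs; the gripper's body (76 mm by 85 mm) begins 54 mm behind the grasp point. The pads swing forward as they close: fully open they stand 13 mm farther back than shut.
Start: joints at [1.021, 0.381, 1.297, -0, 1.464, -0.215], TCP at [0.181, 0.519, 0.231] pointing down, gripper open.
Joint ranges: [-3.11, 3.11], [-0.89, 2.33], [0.22, 2.48], [-1.42, 4.56], [0.17, 2.85], [-2.88, 2.88]. Speed limits (rad/s): [2.39, 2.39, 3.14, 3.14, 3.14, 3.14].

## Interface

Orientations are given as a rotation vector (axis times angle).
In Python, from cell import ctrl gives the robot as it stands. The module is installed in compiled form; this text tells all that it offers.
- The arm moves only by the tool apply_moves, never from a script. Its argument "moves" is a list of rows, each a list of 3 entries, a list of its own where there are three numbers: the shift along the tool's x, y, z normalised to -1 to 1, where 1 is 50 cm, then the turn about the tool's z normalised to -1 to 1, where 1 is 0.1 rad, then the opening, from 0 (shut) to 1 (fully open). A call has 1 to 5 rows; each row shifts and turns the commanded pose from where the row before left it, along the tool's axes as they then stand; what a row does not reach is not made up. A row lasts 1/8 s, in which the tool goes at most 62.5 mm and 10.7 degrees, less where a joint would pass 70% of its speed; a pose out of reach is approached as far as the arm can. A call with a number of a shift or a turn outside -1 to 1 is refused whole. A call with a gripper value outside its range is refused whole. The fingers move at their own pace and stop on an object; "grip_force" is the grip in N (left out, the last holds). Time passes only in rows, so rows that do not move let the fingers close. It gives the time, the measured TCP pose, the force, the opening and the grip force at its end, in the units of the state.
- ctrl.get_state(): the state, without advancing time (a new reading comes with each control period).
- ctrl.grab_frame(name): name is "side" or "top" or "wrist"; returns the picture (480x640x3 uint8, blue, green, red); there is no depth.
- ctrl.camera_params(name): a dict with "intrinsics" (3x3 intrinsics, pixels), "rvec" (rotation vector, rad) and "tvec" (3), from world to camera coordinates, as OpenCV has them. Camera axes: x right, y down, z forward; pixel columns grow to the right and rows downward; lengths in m; the calibration is good to about 2 mm. A picture is of the moment at which its call begins: read the wrist's pose just before it. camera_params takes no time and is no camera call; for the wrist camera it gives the pose at the moment of the call.
- ctrl.close_job(): hands the job in; it is judged then, once.
Trained networks look in the newest picture that a camera, given by its name, has taken for a name from the list of things; names that differ only in an ending like _2 or _b are one class to them, and where a whole thing is asked for, a point or a joint stands for the part that bears it (a point fixed in the world has none). Each returns a list of dicts, best first, with "score" (0 to 1); they miss things now and then, are a little off and sometimes report something else, mostly with a low value. They report only what shows in the picture. A call takes as long as a camera call. They do not tell look-alikes from the thing itself.
- ctrl.masks_of(camera, thing): "pixels" (480x640 bool, what is visible of it) and "rect" ([left, top, width, height] in pixels, round what is visible of it).
- ctrl.landmark_of(camera, thing): "xy" ([column, row] in pixels: a listed point, or the origin of a listed thing).
The state is a dict: "clock": time; "joint_positions": joint angles; "joint_velocities": joint speeds; "joint_efforts": joint torques, N m; "ee_pos": TCP position; "ee_rot": TCP orientation; "force": force on the tool from outside, world axes, zero at the start; "wrist_torque": the same for the moment, N m; "grip_width": finger opening in m; "gripper_force": force on a finger pad.
Only numpy, scipy, OpenCV 4.12 (cv2) and the standard library are available. Lean on these libraries where they do the work, as an engineer would, in place of code of your own. Each camera call takes 0.05 s, during which the arm holds its last target. There are 200 camera calls.

## Task

Refit the locking collar on the viewer at the gold counter: slide the knurled collar over the upright lens tube, turn it until a hidden keyway in its bore drops over the tube's pin, then press it fully home against the spring ring, flush on the viewer's top. Finish while still holding the collar pushed home with the gripper, without letting go. Leave the stack of gold bars, the calculator and the tape roll where they are.

Things in the scene. Friction and masses are not known exactly. Their poses are not given: they have to be found in the camera images.
- collar: Plain aluminium knurled ring, loose, keyed end down: outside diameter 62 mm (63.5 over the knurling), 40 mm high, through bore 37.5 mm, 0.13 to 0.25 kg. Origin: centre of its underside; z up along the bore. Four keyways 9.5 mm wide, along its x, y, -x and -y, run 20 mm up the bore wall from the underside; closed above, so not seen from above.
- viewer: White desk viewer fixed to the desk: box 130 x 130 mm, 50 mm high, flat top. Origin: centre of its underside; z up. A round steel lens tube rises from the middle of its top: 34 mm diameter, 45 mm tall, the top 10 mm tapering to 25 mm.
- tube_top (a point): Centre of the lens tube's flat top end, 95 mm above the desk; z up along the tube. The collar fully home has its origin 45 mm below this point.
- pin_level (a point): Point on the tube's axis at the height of the upper edge of its pin, 14.5 mm above the viewer's top, 30.5 mm below tube_top. One steel pin, 5 mm thick, stands out 7.5 mm from the side of the tube, in a direction that differs each time and is not told by any pose. A collar out of line rests on it; within about 0.1 rad of line it drops past.
- seat (a joint): Travel in m of the dark spring ring (54 mm outside) around the foot of the tube: 0 = free, 5 mm proud of the viewer's top; 0.005 = pressed flush, where the collar lands on the viewer's top. It pushes up with 4 N at 0 and 9 N at 0.005, and lifts a released collar off again.
- bars: Bystander: strapped stack of small gold bars, 47 x 29 mm, 26 mm high; origin at the centre of its underside. Not to be moved.
- calculator: Bystander: flat grey calculator, 140 x 82 mm, 19 mm high; origin at the centre of its underside, long side along its x. Not to be moved.
- tape: Bystander: smooth roll of amber packing tape lying flat, outside diameter 100 mm, hole 76 mm, 45 mm high; origin at the centre of its underside. Not to be moved.
Things that resemble listed ones, but are neither listed nor needed, are in the scene too. Of the things like the collar, leave any that is orange; of the rest the smaller one is meant. What is shaped like the viewer but red or turquoise is not meant.

How it is judged:
On the way, in this order (a step that is already met when the one before it is completed fails the run):
1. the collar is slid over the lens tube, upright, its underside at least 20 mm below the tube's top (horizontal distance between collar and tube_top below 0.0035 m and angle between collar's own z axis and vertical below 0.09 rad and z of collar in the frame of tube_top below -0.02 m), for 0.1 s.
2. the collar has dropped over the pin, its underside at least 36 mm below the tube's top (horizontal distance between collar and tube_top below 0.0035 m and angle between collar's own z axis and vertical below 0.09 rad and z of collar in the frame of tube_top below -0.036 m), for 0.1 s.
At the end, for the whole second after the job is handed in: The collar is upright (within 0.09 rad) and centred (within 3.5 mm) on the lens tube, its underside within 1.5 mm of the viewer's top, the spring ring pressed down more than 3.5 mm, the collar at rest and still held by the fingers with more than 3 N, all through the last second (horizontal distance between collar and tube_top below 0.0035 m and angle between collar's own z axis and vertical below 0.09 rad and z of collar in the frame of tube_top below -0.0435 m and value of joint seat above 0.0035 m and contact force between the fingers and collar above 3 N and linear speed of collar below 0.02 m/s); the arm keeps its last pose, push and grip.
It fails at once if the stack of gold bars is moved by more than 30 mm (distance of bars from where it was at the start of the episode above 0.03 m).
It fails at once if the calculator is moved by more than 30 mm (distance of calculator from where it was at the start of the episode above 0.03 m).
It fails at once if the tape roll is moved by more than 30 mm (distance of tape from where it was at the start of the episode above 0.03 m).
It also fails if it takes over 45 s, if anything falls off the work surface, if the arm or the gripper's body presses on something with over 40 N, if the wrist force passes 120 N, or if a joint passes its speed limit or range.

## Working session

There is one attempt and no reset: what is moved stays moved. The work goes in short steps, Python scripts to look and compute and a tool call to move; the robot and the scene stay as the last step left them, time stands still between calls to the robot, and variables do not carry over. Pictures are saved under pics/ and viewed, at most 10 in all, crops included, and the job is handed in when it is done.

Besides the shell and the picture viewer there is one more tool, called in YAML: its name, and indented under it one key for each argument. apply_moves: Moves the arm, as the interface text tells. Scaled input: -1 to 1 covers 50 cm each way for a shift and 0.1 rad each way for a turn. Its arguments: {"type":"object","properties":{"moves":{"type":"array","items":{"type":"array"}},"grip_force":{"type":"number"}},"required":["moves"]}

```bash
mkdir -p pics; cat > h.py <<'E'
import numpy as np, cv2
from cell import ctrl
def P(c):
    p=ctrl.camera_params(c); return np.array(p["intrinsics"],float),cv2.Rodrigues(np.array(p["rvec"],float))[0],np.array(p["tvec"],float).ravel()
def ray(c,uv,z):
    K,R,t=P(c); d=R.T@np.linalg.inv(K)@np.array([uv[0],uv[1],1.]); o=-R.T@t
    return o+d*(z-o[2])/d[2]
def proj(c,X):
    K,R,t=P(c); q=K@(R@np.array(X,float)+t); return q[:2]/q[2]
def sh():
    s=ctrl.get_state(); return s
E
python3 - <<'E'
from h import *
a=ctrl.grab_frame("top"); b=ctrl.grab_frame("side")
cv2.imwrite("pics/top.png",a); cv2.imwrite("pics/side.png",b)
for c in("top","side"):
  for n in("collar","viewer","tube_top","bars","calculator","tape"):
    for m in ctrl.masks_of(c,n)[:4]: print(c,n,round(m["score"],2),m["rect"],end=' ')
    print([(round(l["score"],2),np.round(l["xy"])) for l in ctrl.landmark_of(c,n)[:4]])
s=sh();print(s["clock"],s["ee_pos"],s["ee_rot"],ctrl.pinch_z)
E
```

```text
top collar 0.93 [191.1, 245.6, 41.2, 34.8] top collar 0.84 [185.2, 311.4, 46.9, 34.8] top collar 0.83 [157.7, 169.3, 54.0, 50.7] top collar 0.52 [286.9, 295.2, 55.2, 81.8] [(0.92, array([210., 329.])), (0.8, array([189., 195.])), (0.75, array([217., 263.]))]
top viewer 0.64 [381.5, 336.4, 96.8, 108.1] top viewer 0.61 [179.0, 61.6, 98.3, 102.8] top viewer 0.6 [390.0, 219.0, 95.5, 92.9] top viewer 0.54 [285.6, 294.7, 54.4, 84.3] [(0.91, array([429., 265.])), (0.88, array([426., 384.])), (0.8, array([228., 118.]))]
top tube_top 0.78 [380.2, 336.1, 100.9, 104.3] top tube_top 0.58 [387.1, 219.1, 98.5, 92.6] [(0.97, array([216.,  95.])), (0.95, array([439., 397.])), (0.7, array([444., 264.]))]
top bars 0.95 [312.8, 235.6, 26.1, 21.9] top bars 0.59 [311.0, 141.3, 57.6, 57.9] [(0.96, array([323., 247.]))]
top calculator 0.98 [286.4, 294.0, 52.2, 85.4] [(0.77, array([315., 335.]))]
top tape 0.78 [308.7, 140.3, 60.4, 60.5] [(0.78, array([336., 175.]))]
side collar 0.88 [213.7, 333.4, 51.1, 58.8] side collar 0.81 [361.1, 332.8, 39.2, 44.8] side collar 0.62 [299.0, 327.0, 36.6, 39.0] [(0.9, arra
[... 188 characters left out ...]
 184.9, 74.2, 55.7] [(0.84, array([432., 230.])), (0.59, array([338., 220.])), (0.57, array([168., 334.]))]
side tube_top 0.88 [395.3, 190.7, 77.5, 61.4] side tube_top 0.74 [301.4, 182.6, 76.1, 59.8] side tube_top 0.64 [118.8, 282.7, 98.7, 87.0] [(0.96, array([437., 194.])), (0.76, array([338., 186.])), (0.69, array([158., 299.]))]
side bars 0.65 [306.0, 259.8, 24.3, 23.4] [(0.95, array([316., 276.]))]
side calculator 0.96 [355.5, 266.2, 74.0, 40.6] side calculator 0.19 [226.1, 234.2, 50.6, 45.4] [(0.95, array([393., 291.]))]
side tape 0.64 [228.5, 233.1, 45.2, 45.1] [(0.96, array([253., 264.]))]
1.3 [0.18070688 0.51944344 0.23133063] [-5.23450874e-01 -3.09766675e+00  2.10531684e-05] -0.0187
```

View pics/top.png

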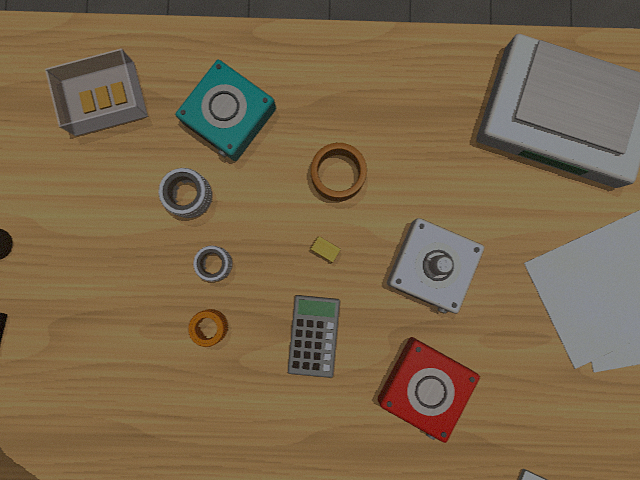

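View pics/side.png

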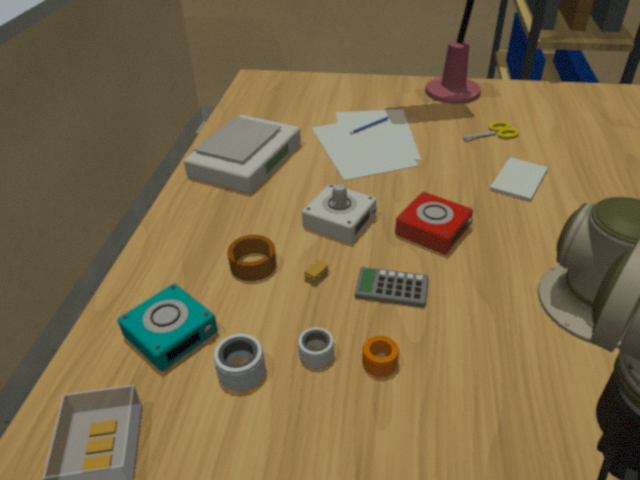

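The top view shows three collar-like rings: large grey at (186,193), small grey at (212,264) and orange at (208,328). The small grey ring fits, since orange is excluded and the smaller of the rest is meant. There are three viewer-like boxes: turquoise (226,108), red (430,390) and white with a tube (437,265). The white one is meant.

```bash
python3 - <<'E'
from h import *
a=cv2.imread("pics/top.png"); b=cv2.imread("pics/side.png")
big=np.hstack([cv2.resize(a[235:295,180:245],(390,360),interpolation=cv2.INTER_CUBIC),cv2.resize(a[215:315,385:490],(378,360),interpolation=cv2.INTER_CUBIC)])
cv2.imwrite("pics/crop.png",big)
ctrl.grab_frame("top")
for m in ctrl.masks_of("top","collar")[:3]:
    k=m["pixels"].astype(np.uint8); x,y,w,h=m["rect"]
    # compare with synthetic silhouette
    print(m["rect"],ray("top",(x+w/2,y+h/2),.02))
    best=None
    from scipy.optimize import minimize
    if not(240<y<250): continue
    th=np.linspace(0,2*np.pi,60)
    def f(p):
        pts=np.array([proj("top",(p[0]+p[2]*np.cos(t),p[1]+p[2]*np.sin(t),z)) for t in th for z in(0,.04)],np.float32)
        hull=cv2.convexHull((pts*16).astype(np.int32)); im=np.zeros((480,640),np.uint8)
        cv2.fillConvexPoly(im,hull,1,shift=4)
        kk=cv2.fillPoly(np.zeros_like(k),cv2.findContours(k,0,2)[0],1)
        return (im!=kk).sum()
    x0=ray("top",(x+w/2,y+h/2),.02)
    r=minimize(f,[x0[0],x0[1],.031],method="Nelder-Mead",options=dict(initial_simplex=[[x0[0],x0[1],.031],[x0[0]+.008,x0[1],.031],[x0[0],x0[1]+.008,.031],[x0[0],x0[1],.035]]))
    print("fit",r.x,r.fun,k.sum())
for uv in((441,264),): print("tube",ray("top",uv,.095))
K,R,t=P("top");print("cam",-R.T@t)
K,R,t=P("side");print("cam",-R.T@t)
for uv in((338,186),):print("tube side",ray("side",uv,.095))
for n,uv in dict(bars=(325,250),calc=(315,335),tape=(338,171)).items(): print(n,ray("top",uv,.02))
E
```

```text
[188.4, 308.5, 40.9, 36.5] [0.41260828 0.2013495  0.02      ]
[196.1, 242.9, 37.6, 39.6] [0.52656375 0.19562206 0.02      ]Traceback (most recent call last):
  File "<stdin>", line 21, in <module>
    res = _minimize_neldermead(fun, x0, args, callback, bounds=bounds,
                               **options)
    fxcc = func(xcc)
    fx = function(np.copy(x), *(wrapper_args + args))
  File "<stdin>", line 15, in f
  File "h.py", line 9, in proj
    K,R,t=P(c); q=K@(R@np.array(X,float)+t); return q[:2]/q[2]
          ~^^^
  File "h.py", line 4, in P
    p=ctrl.camera_params(c); return np.array(p["intrinsics"],float),cv2.Rodrigues(np.array(p["rvec"],float))[0],np.array(p["tvec"],float).ravel()
ValueError: time passes only in moves, steps and waits
```

View pics/crop.png

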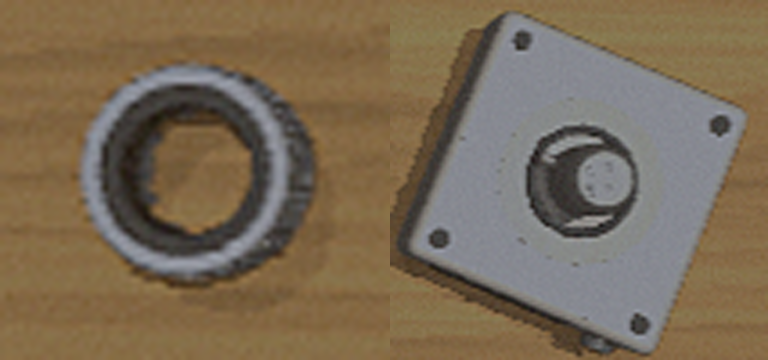

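The crop confirms the small grey knurled ring (top centre about (211,263)) and the white viewer's tube end at about (445,265). I'll cache the camera parameters and compute positions.

```bash
sed -i 's/^from cell import ctrl/from cell import ctrl\n_C={}/; s/^    p=ctrl.camera_params(c); return \(.*\)$/    if c not in _C:\n        p=ctrl.camera_params(c); _C[c]=(\1)\n    return _C[c]/' h.py
python3 - <<'E'
from h import *
from scipy.spatial.transform import Rotation as Ro
print("collar",ray("top",(210.8,263.3),.04), "tube",ray("top",(445.3,265),.095),"side tube",ray("side",(338.5,186),.095),"side collar",ray("side",(316,338),.04))
for c in("top","side"):
    K,R,t=P(c);print("cam",-R.T@t)
for n,uv in dict(bars=(325,250),calc=(315,335),tape=(338,171)).items(): print(n,ray("top",uv,.02))
s=ctrl.get_state();M=Ro.from_rotvec(s["ee_rot"]).as_matrix();print(M.round(4),s["grip_width"],s["force"])
p=ctrl.camera_params("wrist");R=cv2.Rodrigues(np.array(p["rvec"],float))[0];o=-R.T@np.ravel(p["tvec"])
print("wristcam in tool",M.T@(o-s["ee_pos"]),(M.T@R.T).round(3),p["intrinsics"])
E
```

```text
collar [0.52495739 0.19817271 0.04      ] tube [ 0.53141219 -0.19870372  0.095     ] side tube [ 0.53621336 -0.20637321  0.095     ] side collar [0.52683646 0.18985174 0.04      ]
cam [0.51124408 0.00373628 0.85713076]
cam [0.4050936  0.82048429 0.79406758]
bars [ 0.55465402 -0.00154081  0.02      ]
calc [0.40302395 0.01228229 0.02      ]
tape [ 0.69962942 -0.02150515  0.02      ]
[[-9.445e-01  3.286e-01 -0.000e+00]
 [ 3.286e-01  9.445e-01 -1.000e-04]
 [-0.000e+00 -1.000e-04 -1.000e+00]] 0.08524375136702446 [-0.20127921  0.24990554  0.18421925]
wristcam in tool [ 0.07177435 -0.00015406 -0.14127255] [[-0.001 -0.959 -0.285]
 [ 1.    -0.001  0.   ]
 [-0.    -0.285  0.959]] [[421.76626737   0.         319.37015343]
 [  0.         421.76626737 245.40617569]
 [  0.           0.           1.        ]]
```

apply_moves:
  moves:
    - [[-0.108,-0.048,0.007],0,1]
    - [[-0.108,-0.048,0.007],0,1]
    - [[-0.108,-0.048,0.007],0,1]
    - [[-0.108,-0.048,0.007],0,1]
    - [[-0.108,-0.048,0.007],0,1]

```text
clock: 2.02
ee_pos: [0.3975, 0.316, 0.2139]
ee_rot: [0.523, 3.097, 0.001]
force: [0.9, 1.0, 0.3]
grip_width: 0.0855
gripper_force: 0.0
```

apply_moves:
  moves:
    - [[-0.108,-0.048,0.007],0,1]
    - [[-0.108,-0.048,0.007],0,1]
    - [[-0.106,-0.048,0.007],0,1]
    - [[0,0,0],0,1]

```text
clock: 2.52
ee_pos: [0.5269, 0.1937, 0.2025]
ee_rot: [-0.53, -3.096, 0.001]
force: [-0.7, 0.0, 0.2]
grip_width: 0.0852
gripper_force: 0.0
```

```bash
python3 - <<'E'
from h import *
s=ctrl.get_state();print(s["clock"],s["ee_pos"],s["ee_rot"],s["joint_positions"])
a=ctrl.grab_frame("wrist");cv2.imwrite("pics/w1.png",a)
for m in ctrl.masks_of("wrist","collar")[:3]: print(m["score"],m["rect"])
for m in ctrl.landmark_of("wrist","collar")[:3]: print(m["score"],m["xy"],ray("wrist",m["xy"],0.0))
E
```

```text
2.525 [0.52691596 0.19370446 0.20250138] [-5.30499677e-01 -3.09619160e+00  8.64051623e-04] [ 1.41629418e-01  4.22680079e-01  1.31527226e+00 -4.43466203e-04
  1.40407722e+00 -1.08970989e+00]
0.89 [225.7, 9.2, 96.1, 101.0]
0.79 [282.1, 169.6, 85.0, 87.7]
0.75 [2.9, 27.1, 127.7, 210.6]
0.91 [428.7, 317.3] [0.64883902 0.25740801 0.        ]
0.75 [322.4, 208.6] [0.52365704 0.19974333 0.        ]
```

View pics/w1.png

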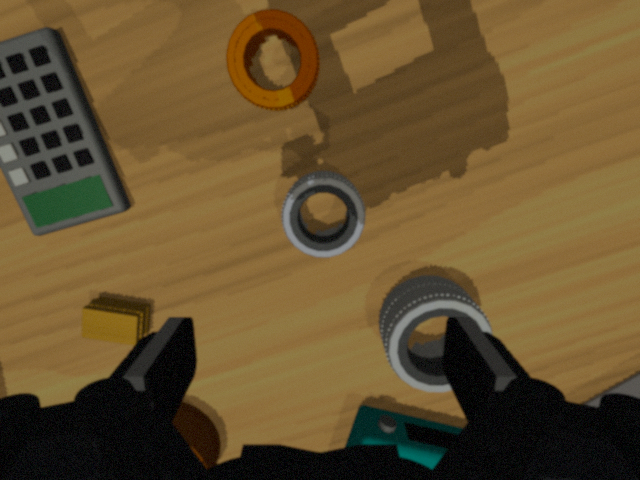

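The wrist view shows the small grey collar with its top rim centred at about (323,216), clear space on both finger sides, and the bars at (112,322).

```bash
cat >> h.py <<'E'
def fit(c,k,x0,z0,r=.0312,h=.04):
    """xy of an upright cylinder whose silhouette matches mask k"""
    from scipy.optimize import minimize
    th=np.linspace(0,2*np.pi,60); kk=np.zeros(k.shape,np.uint8)
    cv2.drawContours(kk,cv2.findContours(k.astype(np.uint8),0,2)[0],-1,1,-1)
    def f(p):
        pts=np.array([proj(c,(p[0]+p[2]*np.cos(t),p[1]+p[2]*np.sin(t),z)) for t in th for z in(z0,z0+h)],np.float32)
        im=np.zeros(k.shape,np.uint8); cv2.fillConvexPoly(im,cv2.convexHull((pts*16).astype(np.int32)),1,shift=4)
        return float((im!=kk).sum())
    b=[x0[0],x0[1],r]; S=[b,[b[0]+.006,b[1],r],[b[0],b[1]+.006,r],[b[0],b[1],r+.003]]
    q=minimize(f,b,method="Nelder-Mead",options=dict(initial_simplex=S,xatol=1e-4)); return q.x,q.fun,kk.sum()
E
python3 - <<'E'
from h import *
from scipy.spatial.transform import Rotation as Ro
s=ctrl.get_state();ctrl.grab_frame("wrist")
x0=ray("wrist",(323,216),.04);print(x0)
for m in ctrl.masks_of("wrist","collar"):
    x,y,w,h=m["rect"]
    if abs(x+w/2-323)<20 and abs(y+h/2-213)<20: 
        f=fit("wrist",m["pixels"],x0,0);print(f);break
M=Ro.from_rotvec(s["ee_rot"]).as_matrix()
print(M.T@(np.append(f[0][:2],0)-s["ee_pos"]),M.T@(x0-s["ee_pos"]),M.round(4))
print("predicted tcp pix", proj("wrist",s["ee_pos"]))
E
```

```text
[0.52112762 0.20107363 0.04      ]Traceback (most recent call last):
  File "<stdin>", line 10, in <module>
NameError: name 'f' is not defined
```

```bash
python3 - <<'E'
from h import *
from scipy.spatial.transform import Rotation as Ro
s=ctrl.get_state();ctrl.grab_frame("wrist")
x0=ray("wrist",(323,216),.04);M=Ro.from_rotvec(s["ee_rot"]).as_matrix()
print(M.round(4))
for i in range(3):
  for m in ctrl.masks_of("wrist","collar"):
    x,y,w,h=m["rect"]; print(m["rect"])
    if abs(x+w/2-323)<20 and abs(y+h/2-213)<20: 
        f=fit("wrist",m["pixels"],x0,0);print(f,M.T@(np.append(f[0][:2],0)-s["ee_pos"]))
print(M.T@(x0-s["ee_pos"]))
E
```

```text
[[-9.45e-01  3.27e-01  2.00e-04]
 [ 3.27e-01  9.45e-01  2.00e-04]
 [-1.00e-04  2.00e-04 -1.00e+00]]
[276.2, 174.8, 88.3, 86.0]
(array([0.52542087, 0.19680089, 0.03070007]), np.float64(155.0), np.uint64(5737)) [-1.63938910e-03 -1.99440824e-04  2.03613416e-01]
[276.2, 174.8, 88.3, 86.0]
(array([0.52542087, 0.19680089, 0.03070007]), np.float64(155.0), np.uint64(5737)) [-1.63938910e-03 -1.99440824e-04  2.03613416e-01]
[276.2, 174.8, 88.3, 86.0]
(array([0.52542087, 0.19680089, 0.03070007]), np.float64(155.0), np.uint64(5737)) [-1.63938910e-03 -1.99440824e-04  2.03613416e-01]
[0.00376917 0.00260132 0.16361344]
```

```bash
cat >> h.py <<'E'
def greymask(im,c,r,sat=55):
    hsv=cv2.cvtColor(im,cv2.COLOR_BGR2HSV); k=(hsv[...,1]<sat).astype(np.uint8)
    d=np.zeros_like(k); cv2.circle(d,c,r,1,-1); k&=d
    k=cv2.morphologyEx(k,cv2.MORPH_OPEN,np.ones((3,3)))
    n,l,st,_=cv2.connectedComponentsWithStats(k); return l==1+st[1:,4].argmax()
E
python3 - <<'E'
from h import *
from scipy.spatial.transform import Rotation as Ro
s=ctrl.get_state();M=Ro.from_rotvec(s["ee_rot"]).as_matrix()
for c,cen,r,f in(("wrist",(322,213),52,"w1"),("top",(212,264),26,"top")):
  im=cv2.imread(f"pics/{f}.png"); x0=ray(c,(322,213) if c=="wrist" else (212,264),.03)
  for sat in(50,70,90):
    k=greymask(im,cen,r,sat); q=fit(c,k,x0,0); print(c,sat,cv2.boundingRect(k.astype(np.uint8)),q,M.T@(np.append(q[0][:2],0)-s["ee_pos"]))
E
```

```text
wrist 50 (282, 172, 82, 85) (array([0.52278013, 0.20030608, 0.03005272]), np.float64(108.0), np.uint64(5533)) [0.00245192 0.00246156 0.20356557]
wrist 70 (282, 171, 83, 87) (array([0.52299757, 0.20037716, 0.03024547]), np.float64(96.0), np.uint64(5631)) [0.00226974 0.00259993 0.20356563]
wrist 90 (281, 171, 84, 87) (array([0.52280747, 0.20051505, 0.03050695]), np.float64(109.0), np.uint64(5724)) [0.00249451 0.00266796 0.20356559]
top 50 (193, 246, 39, 35) (array([0.52572197, 0.19985886, 0.02933975]), np.float64(31.0), np.uint64(1076)) [-0.00047416  0.0030024   0.20356629]
top 70 (193, 246, 39, 36) (array([0.52571767, 0.19945858, 0.02983818]), np.float64(20.0), np.uint64(1107)) [-0.00060118  0.00262279  0.20356625]
top 90 (193, 246, 39, 36) (array([0.52592162, 0.19910623, 0.03021741]), np.float64(28.0), np.uint64(1116)) [-0.00090928  0.00235666  0.20356628]
```

apply_moves:
  moves:
    - [[0.002,0.005,0.05],0,1]
    - [[0,0,0.11],0,1]
    - [[0,0,0.11],0,1]
    - [[0,0,0.08],0,1]
    - [[0,0,0.043],0,1]
  grip_force: 60

```text
clock: 3.6
ee_pos: [0.5236, 0.1994, 0.0048]
ee_rot: [-0.522, -3.095, 0.001]
force: [-0.7, -0.3, 0.5]
grip_width: 0.0852
gripper_force: 0.0
```

apply_moves:
  moves:
    - [[0,0,0],0,0.72]
    - [[0,0,0],0,0.6]
    - [[0,0,0],0,0.6]
    - [[0,0,0],0,0.6]

```text
clock: 4.1
ee_pos: [0.5249, 0.1993, 0.0076]
ee_rot: [0.523, 3.096, 0.001]
force: [-0.4, 0.3, 2.7]
grip_width: 0.0612
gripper_force: 65.4
```

apply_moves:
  moves:
    - [[0,0,-0.09],0,0.6]
    - [[0,0,-0.11],0,0.6]
    - [[-0.02,-0.06,-0.1],0,0.6]
    - [[-0.056,-0.108,-0.02],0,0.6]
    - [[-0.056,-0.108,0],0,0.6]

```text
clock: 4.72
ee_pos: [0.5419, 0.0458, 0.1685]
ee_rot: [0.521, 3.095, 0.0]
force: [1.1, 0.2, -1.4]
grip_width: 0.0611
gripper_force: 66.2
```

apply_moves:
  moves:
    - [[-0.056,-0.108,0],0,0.6]
    - [[-0.056,-0.108,0],0,0.6]
    - [[-0.056,-0.108,0],0,0.6]
    - [[-0.056,-0.108,0],0,0.6]
    - [[-0.04,-0.046,0],0,0.6]

```text
clock: 5.35
ee_pos: [0.5874, -0.2252, 0.1668]
ee_rot: [0.528, 3.097, -0.001]
force: [0.3, 0.0, -1.0]
grip_width: 0.0611
gripper_force: 66.2
```

apply_moves:
  moves:
    - [[0,0,0],0,0.6]
    - [[0,0,0],0,0.6]

```text
clock: 5.6
ee_pos: [0.5874, -0.2212, 0.1668]
ee_rot: [-0.523, -3.097, -0.001]
force: [-0.8, -0.0, -2.0]
grip_width: 0.0608
gripper_force: 66.2
```

```bash
python3 - <<'E'
from h import *
from scipy.spatial.transform import Rotation as Ro
s=ctrl.get_state();print(s["clock"],s["ee_pos"],s["joint_positions"],s["force"],s["grip_width"])
a=ctrl.grab_frame("wrist");cv2.imwrite("pics/w2.png",a)
print(P("wrist"))
M=Ro.from_rotvec(s["ee_rot"]).as_matrix()
for n in("tube_top","pin_level","collar"):
  for m in ctrl.landmark_of("wrist",n)[:3]: X=ray("wrist",m["xy"],dict(tube_top=.095,pin_level=.0645,collar=.16)[n]);print(n,m["score"],m["xy"],X,M.T@(X-s["ee_pos"]))
E
```

```text
5.6 [ 0.58742583 -0.22116516  0.16682945] [-5.48476558e-01  5.65215026e-01  1.17093527e+00  2.05021233e-04
  1.40604677e+00 -1.78488765e+00] [-0.75155796 -0.03775005 -2.02878229] 0.06082424915797308
(array([[421.76626737,   0.        , 319.37015343],
       [  0.        , 421.76626737, 245.40617569],
       [  0.        ,   0.        ,   1.        ]]), array([[ 3.28484291e-01,  9.44509218e-01,  6.37794217e-04],
       [ 9.05411644e-01, -3.15078948e-01,  2.84525943e-01],
       [ 2.68938331e-01, -9.28848362e-02, -9.58668129e-01]]), array([ 0.01566635, -0.62043406,  0.13740372]))
collar 0.59 [319.1, 318.2] [ 0.5889165  -0.22162051  0.16      ] [-1.56128822e-03  5.69158481e-05  6.82861392e-03]
```

View pics/w2.png

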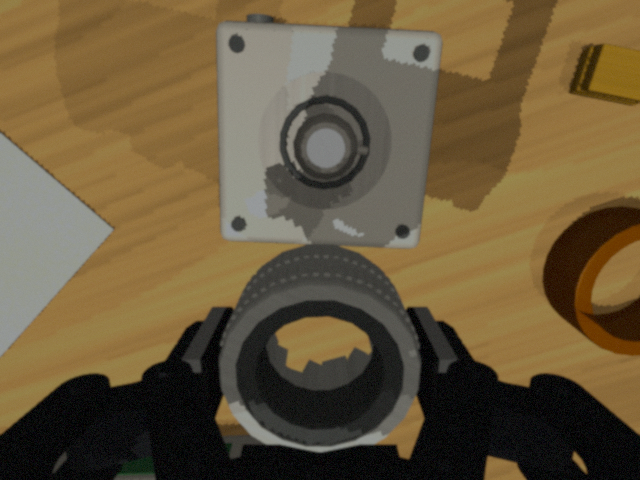

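The wrist view shows the held collar with its top rim centred at about (320,362), the tube top at (325,148), and keyway notches on the bore's lower edge around (280–370,350–370). I'll enlarge both areas.

```bash
python3 - <<'E'
from h import *
a=cv2.imread("pics/w2.png")
f=lambda r:cv2.resize(np.clip(r.astype(float)*g,0,255).astype(np.uint8),(400,400),interpolation=cv2.INTER_CUBIC)
g=1.3;A=f(a[95:200,272:377]);g=2.0;B=f(a[300:440,250:390]);cv2.imwrite("pics/c2.png",np.hstack([A,B]))
E
```

```text
(no output)
```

View pics/c2.png

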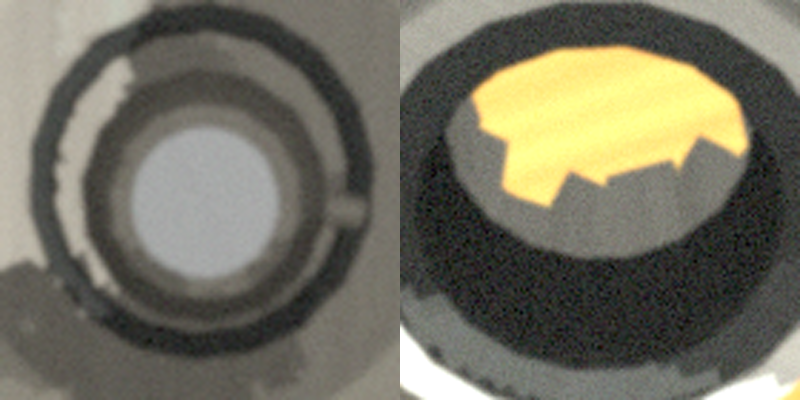

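```bash
cat > fitkey.py <<'E'
from h import *
from scipy.optimize import minimize
from scipy.spatial.transform import Rotation as Ro
import sys
s=ctrl.get_state();M=Ro.from_rotvec(s["ee_rot"]).as_matrix();T=s["ee_pos"]
im=cv2.imread(sys.argv[1]); hsv=cv2.cvtColor(im,cv2.COLOR_BGR2HSV)
k=((hsv[...,1]>90)&(hsv[...,2]>60)).astype(np.uint8)
y0,y1,x0,x1=300,400,255,385
k=k[y0:y1,x0:x1]; n,l,st,_=cv2.connectedComponentsWithStats(k); k=(l==1+st[1:,4].argmax()).astype(np.uint8)
S=4; kb=cv2.resize(k,None,fx=S,fy=S,interpolation=cv2.INTER_NEAREST)
K,R,t=P("wrist"); th=np.linspace(0,2*np.pi,72,endpoint=False); circ=np.c_[np.cos(th),np.sin(th)]*.01875
def pl(p,z,q):
    W=np.c_[q+p[:2],np.full(len(q),z)]@M.T+T   # tool frame, z = tool z
    c=(W@R.T+t)@K.T; c=c[:,:2]/c[:,2:]; return ((c-[x0,y0]+.5)*S).astype(np.int32)
def ren(p):
    cx,cy,a,z0=p; out=[]
    for z in(z0-.04,z0-.02):
        m=np.zeros_like(kb); cv2.fillPoly(m,[pl(p,z,circ)],1); out.append(m)
    m=np.zeros_like(kb); cv2.fillPoly(m,[pl(p,z0,circ)],1)
    for i in range(4):
        c,s_=np.cos(a+i*np.pi/2),np.sin(a+i*np.pi/2); b=np.array([[.0,-.00475],[.0258,-.00475],[.0258,.00475],[.0,.00475]])@np.array([[c,s_],[-s_,c]])
        cv2.fillPoly(m,[pl(p,z0,b)],1)
    return out[0]&out[1]&m
best=[]
for a in np.arange(0,np.pi/2,.13):
    b=np.array([0.,0,a,.0076]); Sx=[b]+[b+d for d in np.diag([.003,.003,.1,.004])]
    q=minimize(lambda p:float((ren(p)!=kb).sum()),b,method="Nelder-Mead",options=dict(initial_simplex=Sx)); best.append((q.fun/16,q.x))
best.sort(key=lambda v:v[0])
print(k.sum()); [print(round(v[0],1),v[1].round(4)) for v in best[:5]]
if len(sys.argv)>2:
    ax=ray("wrist",(325.3,142.3),.055); tp=ray("wrist",(325.7,148),.095); pn=ray("wrist",(363.9,149.6),.062)
    for X in(ax,tp,pn): print("tool",(M.T@(X-T)).round(4),X.round(4))
    for A in(ax,tp):
        d=M.T@(pn-A); print("pin angle tool",np.arctan2(d[1],d[0]),np.hypot(d[0],d[1]))
E
python3 fitkey.py pics/w2.png 1
```

```text
3561
457.1 [ 2.900e-03 -3.000e-04  4.473e-01  1.300e-03]
457.5 [ 3.3e-03 -1.0e-04  4.6e-01  5.0e-04]
458.2 [ 2.700e-03 -2.000e-04  4.474e-01  1.700e-03]
475.8 [ 3.0000e-03 -3.0000e-04  2.0156e+00  8.0000e-04]
476.5 [ 2.900e-03 -3.000e-04  4.075e-01  1.400e-03]
tool [0.0593 0.0034 0.1121] [ 0.5327 -0.1983  0.055 ]
tool [0.0585 0.003  0.0721] [ 0.5333 -0.1989  0.095 ]
tool [0.0556 0.0253 0.1051] [ 0.5435 -0.1788  0.062 ]
pin angle tool 1.7390124523500028 0.02226522681595408
pin angle tool 1.7026538569647898 0.022499771465783584
```

```bash
sed -i 's/cx,cy,a,z0=p; out/cx,cy,a,z0,D,Rb=p; circ=np.c_[np.cos(th),np.sin(th)]*Rb; out/; s/\.0258/D/g; s/a,\.0076\])/a,.004,.025,.01875])/; s/\.1,\.004\])/.1,.004,-.003,.001])/; s/method="Nelder-Mead",options=dict(/method="Nelder-Mead",options=dict(maxiter=1500,/' fitkey.py
cat >> fitkey.py <<'E'
r=ren(best[0][1]); c=cv2.resize(im[y0:y1,x0:x1],None,fx=S,fy=S)
c=np.clip(c.astype(float)*1.8,0,255).astype(np.uint8)
cv2.drawContours(c,cv2.findContours(r,0,2)[0],-1,(0,0,255),1); cv2.drawContours(c,cv2.findContours(kb,0,2)[0],-1,(255,0,0),1)
cv2.imwrite("pics/fit.png",c)
E
python3 fitkey.py pics/w2.png
```

```text
3561
205.6 [-9.600e-03 -1.000e-04  4.686e-01  2.250e-02  2.720e-02  2.110e-02]
272.0 [-2.000e-04 -2.000e-04  4.691e-01  5.800e-03  2.510e-02  1.970e-02]
274.9 [-2.000e-03 -1.000e-04  4.724e-01  8.700e-03  2.470e-02  2.000e-02]
285.0 [-1.000e-04 -1.000e-04  4.848e-01  5.800e-03  2.460e-02  1.970e-02]
285.8 [-5.00e-04 -4.00e-04  4.59e-01  6.50e-03  2.53e-02  1.96e-02]
```

View pics/fit.png

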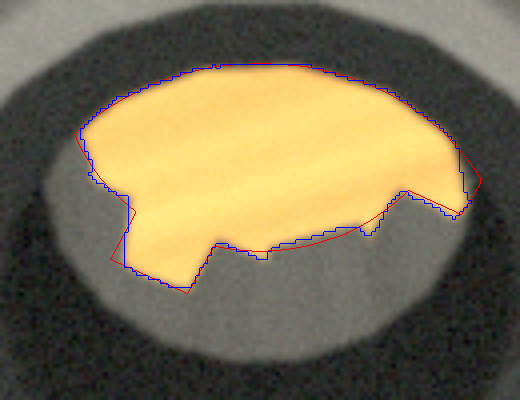

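The fit outlines the keyways well: they sit at 0.47 rad (mod 90°) in the tool frame. The pin is at 1.72, which is 0.15 mod 90°. So I turn −0.32 rad and shift the collar over the tube.

apply_moves:
  moves:
    - [[0.12,0.007,0],0,0.6]
    - [[0,0,0.027],-0.8,0.6]
    - [[0,0,0.027],-0.8,0.6]
    - [[0,0,0.027],-0.8,0.6]
    - [[0,0,0.027],-0.8,0.6]

```text
clock: 6.42
ee_pos: [0.5322, -0.1983, 0.1127]
ee_rot: [0.018, 3.141, -0.0]
force: [-0.6, 0.5, -1.9]
grip_width: 0.0611
gripper_force: 66.2
```

apply_moves:
  moves:
    - [[0,0,0],0,0.6]
    - [[0,0,0],0,0.6]

```text
clock: 6.68
ee_pos: [0.5325, -0.1988, 0.1135]
ee_rot: [0.025, 3.141, -0.001]
force: [0.9, -0.2, -1.2]
grip_width: 0.061
gripper_force: 66.2
```

```bash
python3 - <<'E'
from h import *
from scipy.spatial.transform import Rotation as Ro
s=ctrl.get_state();M=Ro.from_rotvec(s["ee_rot"]).as_matrix();T=s["ee_pos"];print(s["clock"],T,s["joint_positions"][5],s["force"],s["wrist_torque"],M[:2,:2])
a=ctrl.grab_frame("wrist");cv2.imwrite("pics/w3.png",a)
c=a[290:450,220:420].copy();c=cv2.resize(c,(800,640),interpolation=cv2.INTER_CUBIC)
c=np.clip(c.astype(float)*1.8,0,255).astype(np.uint8)
# predictions: bore rim (tool frame centre (-.001,0), underside .0076) in green; tube top r12.5 wrist estimate in red
th=np.linspace(0,2*np.pi,60)
def dr(X,col): 
    p=np.array([proj("wrist",x) for x in X]); cv2.polylines(c,[((p-[220,290]+.5)*4).astype(np.int32)],True,col,1)
for z in(.0076,-.0324): dr([T+M@np.array([-.001+.01875*np.cos(t),.01875*np.sin(t),z]) for t in th],(0,255,0))
dr([(.5332+.0125*np.cos(t),-.1987+.0125*np.sin(t),.095) for t in th],(0,0,255))
cv2.imwrite("pics/c3.png",c[:600])
E
```

```text
6.675 [ 0.53247118 -0.1988142   0.1135265 ] -2.120452055277381 [ 0.87795432 -0.16486565 -1.18979921] [-0.00741074  0.00474199  0.02193243] [[-0.99987305  0.01590883]
 [ 0.0159083   0.99987328]]
```

View pics/c3.png

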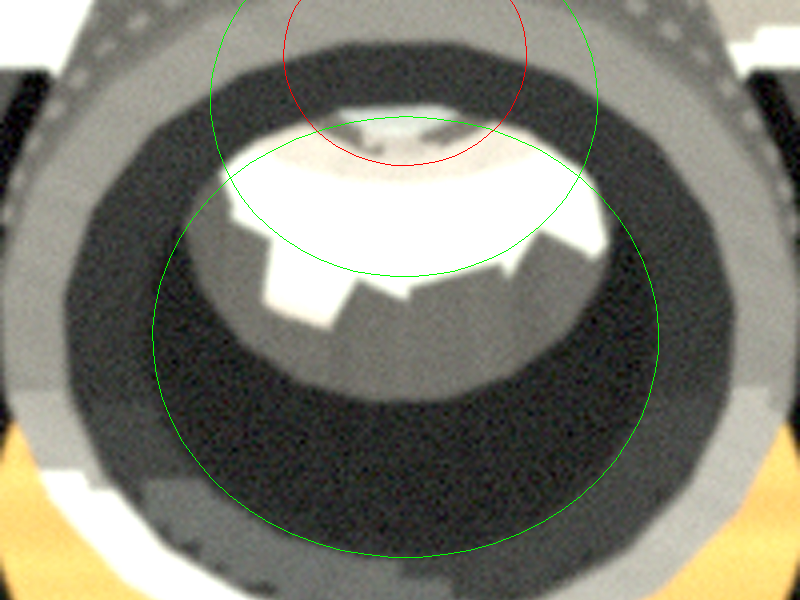

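The crop shows the tube's bright tip behind the bore's upper edge, but the collar-to-tube x offset remains uncertain by about 2 mm. I'll descend in guarded steps and use the force reading.

apply_moves:
  moves:
    - [[0,0,0.01],0,0.6]
    - [[0,0,0.01],0,0.6]
    - [[0,0,0.008],0,0.6]
  grip_force: 40

```text
clock: 7.1
ee_pos: [0.5321, -0.1989, 0.0984]
ee_rot: [-0.024, -3.141, -0.0]
force: [0.1, 0.4, -0.7]
grip_width: 0.0611
gripper_force: 66.2
```

apply_moves:
  moves:
    - [[0,0,0.006],0,0.6]
    - [[0,0,0],0,0.6]

```text
clock: 7.35
ee_pos: [0.5321, -0.1989, 0.0956]
ee_rot: [-0.023, -3.141, -0.0]
force: [-0.1, -0.2, -1.1]
grip_width: 0.0615
gripper_force: 66.2
```

apply_moves:
  moves:
    - [[0,0,0.004],0,0.6]
    - [[0,0,0],0,0.6]

```text
clock: 7.6
ee_pos: [0.5322, -0.1989, 0.0938]
ee_rot: [-0.023, -3.141, -0.0]
force: [-0.1, -0.1, -1.1]
grip_width: 0.0616
gripper_force: 66.2
```

apply_moves:
  moves:
    - [[0,0,0.004],0,0.6]
    - [[0,0,0],0,0.6]

```text
clock: 7.85
ee_pos: [0.5321, -0.1989, 0.0917]
ee_rot: [-0.023, -3.141, -0.0]
force: [-0.5, 0.4, -1.8]
grip_width: 0.0611
gripper_force: 66.2
```

apply_moves:
  moves:
    - [[0,0,0.004],0,0.6]
    - [[0,0,0],0,0.6]

```text
clock: 8.1
ee_pos: [0.5321, -0.1989, 0.0897]
ee_rot: [-0.023, -3.141, -0.0]
force: [-0.9, -0.4, -2.7]
grip_width: 0.0612
gripper_force: 66.2
```

No contact force past the taper, so the collar is on the tube. Next I go down to just above the pin and pause.

apply_moves:
  moves:
    - [[0,0,0.008],0,0.6]
    - [[0,0,0.008],0,0.6]
    - [[0,0,0.01],0,0.6]
    - [[0,0,0],0,0.6]
    - [[0,0,0],0,0.6]

```text
clock: 8.72
ee_pos: [0.5322, -0.199, 0.0769]
ee_rot: [0.023, 3.141, -0.0]
force: [0.3, -0.1, -1.1]
grip_width: 0.0607
gripper_force: 66.2
```

apply_moves:
  moves:
    - [[0,0,0.006],0,0.6]
    - [[0,0,0.004],0,0.6]
    - [[0,0,0],0,0.6]

```text
clock: 9.1
ee_pos: [0.5321, -0.1989, 0.0716]
ee_rot: [-0.023, -3.141, -0.0]
force: [0.1, -0.6, -1.1]
grip_width: 0.0608
gripper_force: 66.2
```

apply_moves:
  moves:
    - [[0,0,0.004],0,0.6]
    - [[0,0,0],0,0.6]

```text
clock: 9.35
ee_pos: [0.5321, -0.1989, 0.0697]
ee_rot: [-0.023, -3.141, -0.0]
force: [0.2, -0.1, -1.5]
grip_width: 0.0612
gripper_force: 66.2
```

apply_moves:
  moves:
    - [[0,0,0.004],0,0.6]
    - [[0,0,0.004],0,0.6]
    - [[0,0,0],0,0.6]

```text
clock: 9.72
ee_pos: [0.5321, -0.1989, 0.0656]
ee_rot: [-0.023, -3.141, -0.0]
force: [-0.4, -0.3, -1.6]
grip_width: 0.0611
gripper_force: 66.2
```

apply_moves:
  moves:
    - [[0,0,0.005],0,0.6]
    - [[0,0,0],0,0.6]

```text
clock: 9.98
ee_pos: [0.5321, -0.1989, 0.0631]
ee_rot: [-0.023, -3.141, -0.0]
force: [0.1, -0.4, -0.6]
grip_width: 0.0611
gripper_force: 66.2
```

apply_moves:
  moves:
    - [[0,0,0.004],0,0.6]
    - [[0,0,0],0,0.6]

```text
clock: 10.22
ee_pos: [0.5323, -0.199, 0.0616]
ee_rot: [0.023, 3.141, -0.0]
force: [-1.4, 0.8, 3.2]
grip_width: 0.0609
gripper_force: 66.5
```

The 4 N spring contact came at the expected height, so the collar is past the pin. I'll press it home.

apply_moves:
  moves:
    - [[0,0,0.004],0,0.6]
    - [[0,0,0.003],0,0.6]
    - [[0,0,0],0,0.6]

```text
clock: 10.6
ee_pos: [0.5323, -0.199, 0.0582]
ee_rot: [0.023, 3.141, -0.001]
force: [-2.1, 1.5, 6.3]
grip_width: 0.0611
gripper_force: 66.8
```

apply_moves:
  moves:
    - [[0,0,0.003],0,0.6]
    - [[0,0,0],0,0.6]

```text
clock: 10.85
ee_pos: [0.5323, -0.199, 0.0575]
ee_rot: [0.023, 3.14, -0.001]
force: [-3.5, 2.5, 13.1]
grip_width: 0.0612
gripper_force: 67.8
```

apply_moves:
  moves:
    - [[0,0,0.003],0,0.6]
    - [[0,0,0],0,0.6]

```text
clock: 11.1
ee_pos: [0.5324, -0.199, 0.0574]
ee_rot: [0.023, 3.14, -0.002]
force: [-7.7, 4.1, 26.6]
grip_width: 0.0613
gripper_force: 69.1
```

apply_moves:
  moves:
    - [[0,0,0],0,0.6]
    - [[0,0,0],0,0.6]
    - [[0,0,0],0,0.6]

```text
clock: 11.48
ee_pos: [0.5324, -0.199, 0.0574]
ee_rot: [0.023, 3.14, -0.002]
force: [-9.0, 3.4, 26.1]
grip_width: 0.0611
gripper_force: 69.1
```

```bash
python3 - <<'E'
from h import *
a=ctrl.grab_frame("side");cv2.imwrite("pics/s4.png",cv2.resize(a[140:290,240:440],(800,600),interpolation=cv2.INTER_CUBIC))
E
```

```text
(no output)
```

View pics/s4.png

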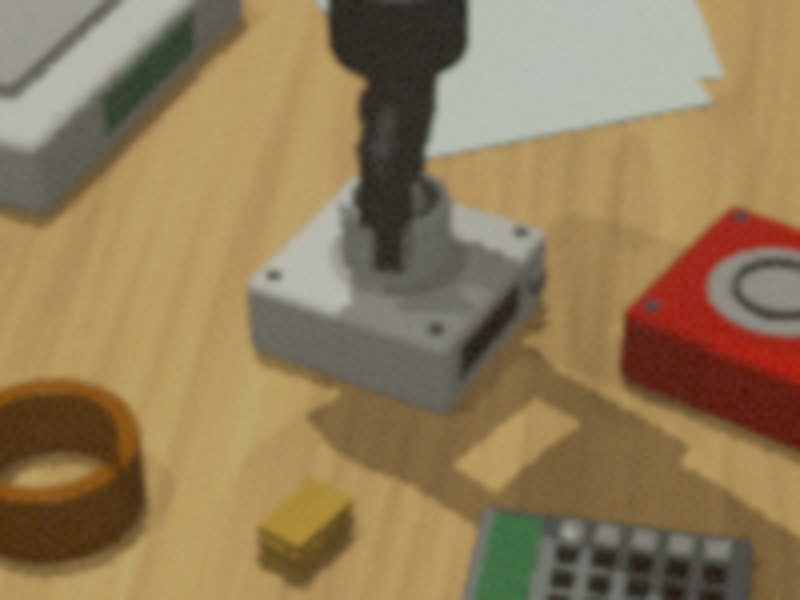

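The side view shows the collar held upright and flush on the white viewer (around (395,250) in the crop). The bars, tape roll and calculator don't appear to have moved. I'm handing in.

```bash
python3 -c "
from cell import ctrl
print(ctrl.close_job())"
```

```text
the job is handed in; nothing more can be done
None
```

The collar is over the pin and pressed flush on the white viewer's top, still held by the gripper with about 26 N of push; the job was handed in at about 11.5 s, and no verdict was returned.

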